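# Refit the sprung roller of a bench gluing machine

### The job

The rubber roller of the bench gluing machine is only half fitted: one axle lies in the fork on the spring side, and the other end still rests on top of its fork. Push the roller endways against the sprung brass plate, tip the raised end down so that its axle drops into the open slot, and let go, so that the roller lies level, fully home in both forks, held endways by the spring. Leave the jar, the brass weight and the wrench beside the machine where they are.

Things in the scene. Friction and masses are not known exactly. Their poses are not given: they have to be found in the camera images.
- machine: Grey bench gluing machine, fixed: base plate 130 (x) by 330 (y) by 12 mm. Origin under the base's centre at table height; own y runs along the roller towards the spring end, z up. Between its two upright forked cheeks lies a low steel tray (walls 44 mm high, 38 mm either side of the middle line); beyond y = +137 mm stands the spring housing, 87 mm high.
- bay (a point): Fixed point of the machine, with the machine's axes: the middle of the seated roller, 60 mm above the table, on the machine's middle line.
- plain_fork (a point): Fixed point: middle of the slot mouth of the plain-end cheek, on the cheek's inner face (70 mm from the bay along machine -y, 67 mm above the table). The cheek is 10 mm thick, reaching outwards (-y), and 100 wide in x; its top is 67 mm above the table. Its slot is open at the top, 24 mm wide, its floor 49 mm above the table.
- spring_fork (a point): Fixed point: middle of the slot mouth of the spring-side cheek, on its inner face (83 mm from the bay along machine +y, 67 mm above the table). Same cheek and slot as at the plain end; 10 mm thick, outwards (+y). The roller's other axle already lies in it.
- roller: Loose roller, 0.45 to 0.8 kg: dark rubber cylinder 140 mm long, 50 mm diameter, with bare steel axles of 22 mm diameter: 40 mm long at own +y (spring side), 45 mm at own -y (plain end). Origin in the middle of the rubber; own y along the axis. It starts leaning, plain end up by about 10 degrees, the rubber resting in the mouth of the plain-end cheek's slot.
- shoulder (a point): Point on the roller's axis in the rubber's end face at the plain end (own y = -70 mm). It starts about 5 to 15 mm outside the plain cheek's inner face. The raised axle and the 14 mm step of end face above it can be pushed with closed fingers from above. When home it lies 70 mm from the bay along -y, at the bay's height, end face against the cheek, the axle's top 4 mm above the cheek's top.
- spring (a joint): Travel of the sprung brass plate (34 mm diameter) in m, 0 (free) to 0.020, growing towards machine +y as it is pressed: 2.5 N plus 0.5 N per mm. With the roller home it reads about 0.006; the raised end must be pushed some 2 to 6 mm farther than that to drop in. At the start the end of the axle stands 1 to 10 mm short of it.
- jar: Bystander: lidded glass jar, 64 mm diameter, 90 high, beside the machine on its +x side; origin under its centre.
- wrench: Bystander: steel wrench lying beside the machine on its -x side, along it.
- weight: Bystander: brass weight, 48 mm diameter, 35 high, on the machine's +x side; origin under its centre.
Mind the look-alikes: they are no part of the job. There is more than one size of the roller; the one meant has the size given above.

How it is judged:
On the way:
1. the roller presses the sprung plate in while its plain end is still up (spring past 5 mm, roller tilted more than 5 degrees) (value of joint spring above 0.005 m and angle between the y axis of roller and the y axis of machine, either way round above 0.087 rad).
At the end, for the whole second after the job is handed in: The roller lies level along the machine (axis within 0.03 rad), its plain-end shoulder within +3/-4 mm in height of the seated place and 66 to 73 mm from the bay's middle along the machine, the spring still pressed more than 3 mm, and the roller at rest (angle between the y axis of roller and the y axis of machine, either way round below 0.03 rad and z of shoulder in the frame of bay between -0.004 and 0.003 m and y of shoulder in the frame of bay between -0.073 and -0.066 m and value of joint spring above 0.003 m and linear speed of roller below 0.02 m/s and angular speed of roller below 0.3 rad/s); the robot touches nothing.
It fails at once if a bystander (jar, wrench, weight) is moved more than 25 mm (distance of any of jar, wrench, weight from where it was at the start of the episode above 0.025 m).
It fails at once if the roller falls off the machine (its middle below 45 mm above the table) (height (world z) of roller below 0.045 m).
It also fails if it takes over 53 s, if anything falls off the work surface, if the arm or the gripper's body presses on something with over 40 N, if the wrist force passes 120 N, or if a joint passes its speed limit or range.

### The arm

A 6-joint arm with a two-finger parallel gripper is mounted at the origin on the work surface. World frame = base frame: x ahead of the robot, y to its left, z up, the work surface at z = 0. Lengths are in m, angles in rad, forces in N, time in s.
With the tool pointing down it reaches from about 0.225 to 0.875 m from the base axis. Payload 3.4 kg.
Tool frame: the origin (TCP) lies on the centre line of the jaws, within the pads' length; the fingertips stand 14 mm ahead of it and the grasp point (between the pads) lies 5 mm behind it (ctrl.tcp_to_tips is the distance from the TCP to the fingertips, in m); z points along the fingers, y is the line along which they close (so a half turn about z gives the same grasp; the last joint's range is limited). The gripper opens to 85 mm and grips with 20 to 120 N. Pads are 22 mm wide; open, the fingers measure 114 mm over their backs; the gripper's body (76 mm by 85 mm) begins 54 mm behind the grasp point. The pads swing forward as they close: fully open they stand 13 mm farther back than shut.
Start: joints at [1.036, 0.276, 1.505, -0, 1.361, -0.121], TCP at [0.231, 0.526, 0.245] pointing down, gripper open.
Joint ranges: [-2.89, 2.89], [-0.75, 2.08], [0.22, 2.7], [-1.18, 4.32], [0.11, 2.71], [-2.7, 2.7]. Speed limits (rad/s): [2.57, 2.57, 3.14, 3.14, 3.14, 3.14].

### API

Orientations are given as [roll, pitch, yaw] about the fixed x, y, z axes, in that order (R = Rz(yaw) Ry(pitch) Rx(roll)).
In Python, from bench import ctrl gives the robot as it stands. Calls block until the motion is done:
- ctrl.movep(position, orientation): joint-space move of the TCP to a pose.
- ctrl.servo_line(position, frame=None, speed=0.15): straight line of the TCP; frame=None keeps the orientation; speed is the mean speed in m/s.
- ctrl.goto_joints(angles): joint-space move.
- ctrl.grip(opening, squeeze=None): finger opening in m; squeeze is the grip in N (None keeps the last); returns when the fingers have stopped.
- ctrl.sleep(seconds).
- ctrl.inverse_kinematics(position, orientation): joint angles nearest the present ones, or None.
- ctrl.capture(name): name is "side" or "top" or "wrist"; returns a dict with "img" (384x512x3 uint8, red, green, blue), "intrinsics" (3x3 intrinsics, pixels), "rvec" (rotation vector, rad) and "tvec" (3), from world to camera coordinates, as OpenCV has them; the wrist camera has in their place "tool_from_camera" (4x4, takes a point from camera to tool coordinates, whose origin is the TCP and whose axes are the flange's). Camera axes: x right, y down, z forward; pixel columns grow to the right and rows downward; lengths in m; the calibration is good to about 2 mm. A picture is of the moment at which its call begins: read the wrist's pose just before it. There is no depth.
A pose or a line that the arm cannot do raises ctrl.MotionError and nothing moves.
- ctrl.hand_in(): hands the job in; it is judged then, once.
Readings, each from a call of its own:
- ctrl.read_time(): time.
- ctrl.read_qpos(): joint angles.
- ctrl.read_joint_velocities(): joint speeds.
- ctrl.read_effort(): joint torques, N m.
- ctrl.read_ee_pos(): TCP position.
- ctrl.read_ee_rot(): TCP orientation.
- ctrl.read_wrist_force(): force on the tool from outside, world axes, zero at the start.
- ctrl.read_moment(): the same for the moment, N m.
- ctrl.read_gripper_width(): finger opening in m.
- ctrl.read_finger_force(): force on a finger pad.
Only numpy, scipy, OpenCV 4.12 (cv2) and the standard library are available. Lean on these libraries where they do the work, as an engineer would, in place of code of your own. Each camera call takes 0.05 s, during which the arm holds its last target. There are 200 camera calls.

## Working session

There is one attempt and no reset: what is moved stays moved. The work goes in short steps, each a Python script; the robot and the scene stay as the last script left them, time stands still between calls to the robot, and variables do not carry over. Pictures are saved under pics/ and viewed, at most 10 in all, crops included, and the job is handed in when it is done.

```bash
mkdir -p pics; python3 - <<'E'
from bench import ctrl
import cv2, pickle
d={}
for n in("side","top"):
    c=ctrl.capture(n); d[n]=c
    cv2.imwrite(f"pics/{n}0.png",c["img"][:,:,::-1])
    print(n,c["intrinsics"],c["rvec"],c["tvec"])
pickle.dump(d,open("c0.pkl","wb"))
print(ctrl.read_time(),ctrl.read_ee_pos(),ctrl.read_ee_rot())
E
```

```text
side [[437.12503979   0.         257.45519189]
 [  0.         437.12503979 191.13062127]
 [  0.           0.           1.        ]] [ 2.12615201 -0.32612635  0.20281192] [-0.49879824  0.1556548   0.88585721]
top [[397.62182718   0.         248.96690348]
 [  0.         397.62182718 187.82482159]
 [  0.           0.           1.        ]] [ 2.13118349 -2.08744299  0.16325067] [0.00472031 0.50974281 0.87594076]
0.1 [0.23098461 0.52606899 0.2445263 ] [-3.13995689e+00 -1.89628970e-04  2.72779698e+00]
```

View pics/top0.png

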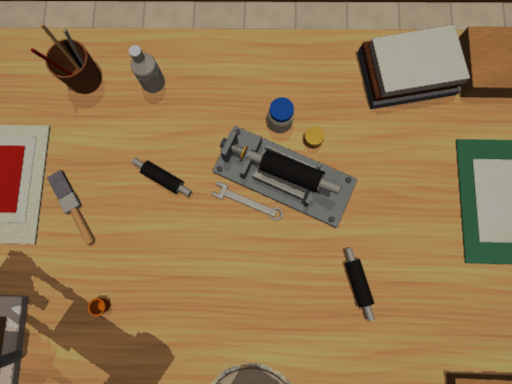

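View pics/side0.png

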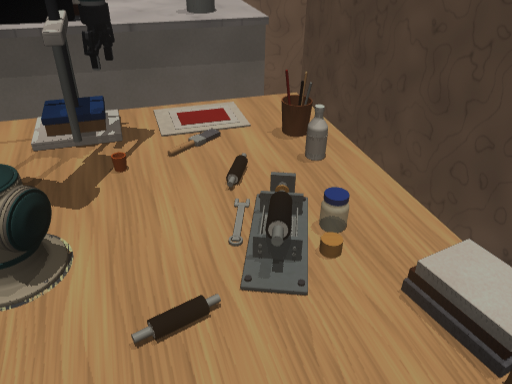

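The top view shows the machine at about (285,175), spring housing upper-left (228,146) and raised plain end at (335,187). The jar is at (281,115), the weight at (314,136) and the wrench at (247,200). Next I'll enlarge both views to measure.

```bash
python3 - <<'E'
import pickle,cv2,numpy as np
d=pickle.load(open("c0.pkl","rb"))
a=d["top"]["img"][115:235,200:370,::-1]; b=d["side"]["img"][165:295,235:355,::-1]
a=cv2.resize(a,None,fx=4.7,fy=4.7,interpolation=cv2.INTER_CUBIC);b=cv2.resize(b,None,fx=4.6,fy=4.6,interpolation=cv2.INTER_CUBIC)
cv2.imwrite("pics/topc.png",a);cv2.imwrite("pics/sidec.png",b)
E
```

```text
(no output)
```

View pics/topc.png

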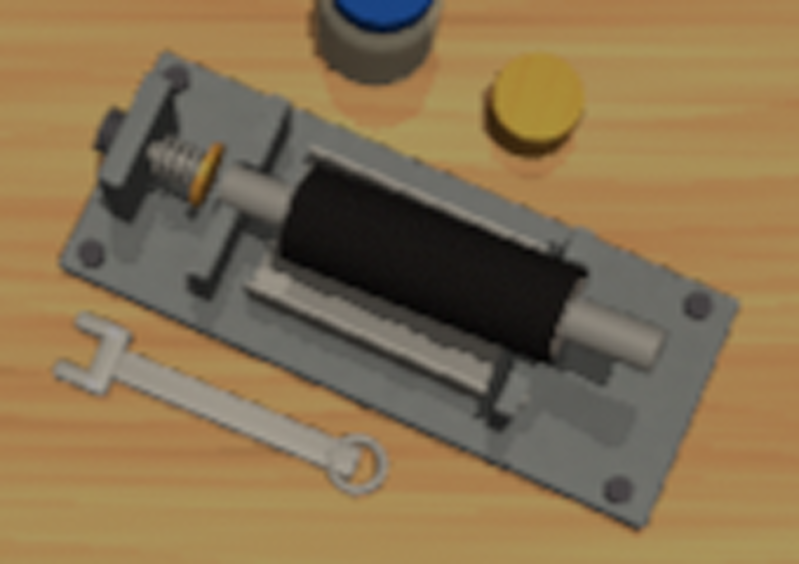

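View pics/sidec.png

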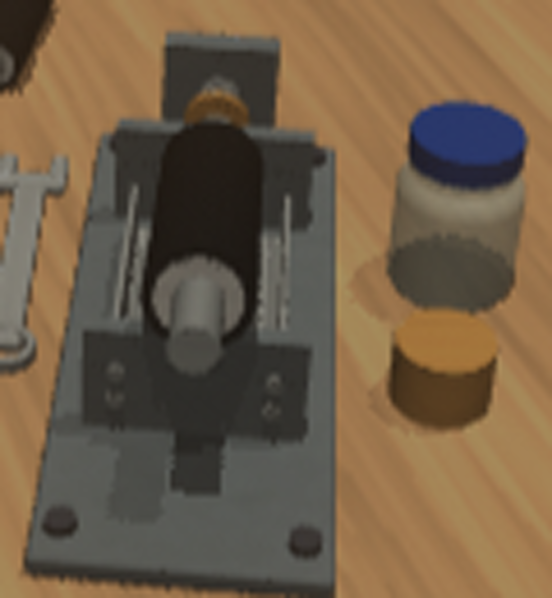

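Crop corners of the base top: (168,52), (740,305), (640,526) and (62,263). The roller's raised axle end is at (655,348) and the rubber's plain end face is at about (572,318).

```bash
cat > h.py <<'E'
import numpy as np,cv2,pickle
def ray(c,uv):
    R=cv2.Rodrigues(np.array(c["rvec"],float))[0];t=np.array(c["tvec"],float).ravel()
    v=R.T@np.linalg.inv(c["intrinsics"])@np.array([*uv,1.]); return -R.T@t,v
def onz(c,uv,z):
    o,v=ray(c,uv); return o+v*(z-o[2])/v[2]
def proj(c,p): return cv2.projectPoints(np.array(p,float).reshape(-1,3),c["rvec"],c["tvec"],c["intrinsics"],None)[0][:,0]
E
python3 - <<'E'
from h import *
d=pickle.load(open("c0.pkl","rb"));T=d["top"];S=d["side"]
f=lambda p:((p[0]+.5)/4.7-.5+200,(p[1]+.5)/4.7-.5+115)
g=lambda p:((p[0]+.5)/4.6-.5+235,(p[1]+.5)/4.6-.5+165)
P=np.array([onz(T,f(p),.012) for p in[(168,52),(740,305),(640,526),(62,263)]])  # +y +x?,...
print(P.round(4))
L=[np.linalg.norm(P[i]-P[(i+1)%4]) for i in range(4)];print(np.round(L,4))
yv=(P[0]+P[3]-P[1]-P[2])[:2];yv/=np.linalg.norm(yv);xv=np.array([yv[1],-yv[0]])
c=P.mean(0)[:2];print("c",c,"yv",yv,"yaw",np.arctan2(-yv[0],yv[1]))
M=lambda p:(np.array([(p[:2]-c)@xv,(p[:2]-c)@yv])).round(4)
# side near corners
print("side corners",[M(onz(S,g(p),.012)) for p in[(28,570),(332,588),(105,138)]])
# side: axle end circle, jar etc; cheeks top
print("weight,jar tops(top)",M(onz(T,f((538,98)),.035)),"side w",M(onz(S,g((445,342)),.035)),"jar",M(onz(S,g((468,137)),.090)))
print("cheek top edge side",[M(onz(S,g(p),.067)) for p in[(85,333),(310,348)]], "top cheek",[M(onz(T,f(p),.067)) for p in[(490,425),(562,232)]])
# axle end point by triangulation: top outline of axle end: centre
for a,b in[((655,346),(194,352))]:
    o1,v1=ray(T,f(a));o2,v2=ray(S,g(b))
    s=np.linalg.lstsq(np.c_[v1,-v2],o2-o1,rcond=None)[0];q1=o1+s[0]*v1;q2=o2+s[1]*v2
    print("axle end",M((q1+q2)/2),(q1+q2)/2,np.linalg.norm(q1-q2))
# predicted roller pose check on the top view: shoulder 10 mm outside
for sx in(5,10,15): 
  for z in (.075,.08,.085):
    w=c+yv*-(.07+sx/1e3); print(sx,z,proj(T,[*w,z]).round(1))
print("seen",f((572,318)))
E
```

```text
[[ 0.6731  0.0541  0.012 ]
 [ 0.5413 -0.243   0.012 ]
 [ 0.4272 -0.1902  0.012 ]
 [ 0.5575  0.1058  0.012 ]]
[0.325  0.1257 0.3235 0.1266]
c [ 0.54977495 -0.0683046 ] yv [0.40432191 0.91461675] yaw -0.4162373158109309
side corners [array([-0.06  , -0.1726]), array([ 0.0655, -0.1677]), array([-0.0615,  0.1557])]
weight,jar tops(top) [ 0.1132 -0.026 ] side w [ 0.1146 -0.0293] jar [0.1233 0.0611]
cheek top edge side [array([-0.0469, -0.0829]), array([ 0.051, -0.081])] top cheek [array([-0.0574, -0.0705]), array([ 0.0442, -0.064 ])]
axle end [ 0.0031 -0.124 ] [ 0.50242829 -0.18296383  0.09517149] 0.0016576975197243476
5 0.075 [[316.4 182.4]]
5 0.08 [[316.7 182. ]]
5 0.085 [[317.  181.5]]
10 0.075 [[318.4 183.3]]
10 0.08 [[318.8 182.9]]
10 0.085 [[319.1 182.5]]
15 0.075 [[320.5 184.3]]
15 0.08 [[320.8 183.8]]
15 0.085 [[321.2 183.4]]
seen (321.3085106382979, 182.2659574468085)
```

```bash
cat >> h.py <<'E'
from bench import ctrl
c=np.array([0.54977,-0.06830]);yv=np.array([.40432,.91462]);xv=np.array([yv[1],-yv[0]])
TIP=ctrl.tcp_to_tips
def W(x,y,ztip): return [*(c+xv*x+yv*y),ztip+TIP]   # machine coords, tip height -> TCP world
def my():
    p=np.array(ctrl.read_ee_pos()); return np.array([(p[:2]-c)@xv,(p[:2]-c)@yv,p[2]-TIP])
def mf():
    f=np.array(ctrl.read_wrist_force()); return np.array([f[:2]@xv,f[:2]@yv,f[2]])
def rep(s=""): print(s,"t%.2f"%ctrl.read_time(),(my()*1e3).round(1),"F",mf().round(1))
E
python3 - <<'E'
from h import *
q0=np.array(ctrl.read_qpos());best=None
for yaw in(-1.987,1.154):
    q=ctrl.inverse_kinematics(W(.001,-.112,.16),[np.pi,0,yaw]);print(yaw,q)
    if q is not None and(best is None or np.abs(q-q0).sum()<best[0]):best=(np.abs(q-q0).sum(),yaw)
ctrl.grip(0,30)
ctrl.movep(W(.001,-.112,.16),[np.pi,0,best[1]]);rep("above")
ctrl.servo_line(W(.001,-.112,.112),speed=.08);rep("low")
cv2.imwrite("pics/s1.png",cv2.resize(ctrl.capture("side")["img"][140:300,215:375,::-1],None,fx=3.7,fy=3.7,interpolation=cv2.INTER_CUBIC))
y=-.112
for y in np.arange(-.111,-.085,.001):
    z=max(.107,.112-(y+.111)*.4)
    ctrl.servo_line(W(.001,y,z),speed=.03)
    f=mf()
    if abs(f[1])>2 or f[2]>4: break
rep("contact")
E
```

```text
-1.987 None
1.154 [-4.56937871e-01  2.65055817e-01  1.70682061e+00 -4.44089210e-16
  1.16971623e+00 -4.01415442e-02]
above t3.52 [   0.9 -111.2  160.1] F [-0.3 -0.3 -1.1]
low t4.28 [   1.3 -111.9  112.2] F [ 0.1 -0.6  0.7]
contact t10.82 [  1.  -85.8 107. ] F [-0.3 -1.7 -0.9]
```

View pics/s1.png

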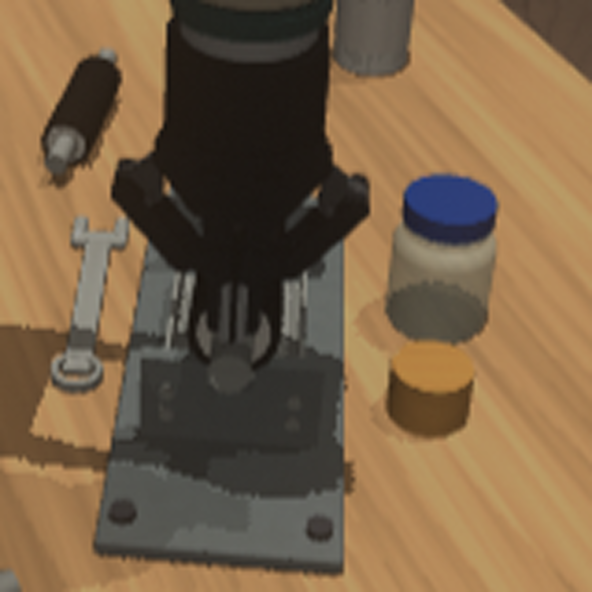

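The picture shows the closed fingers centred above the raised axle (232,370), clear of the jar and the weight. The push continues with force feedback.

```bash
python3 - <<'E'
from h import *
for y in np.arange(-.085,-.0755,.001):
    ctrl.servo_line(W(.001,y,.106),speed=.03); rep()
    if abs(mf()[1])>30: break
cv2.imwrite("pics/s2.png",cv2.resize(ctrl.capture("side")["img"][165:275,235:345,::-1],None,fx=5,fy=5,interpolation=cv2.INTER_CUBIC))
E
```

```text
t11.07 [  1.3 -85.2 106.3] F [ 0.6 -3.   2.3]
 t11.32 [  1.2 -83.9 106.1] F [ 0.1 -2.6  2.3]
 t11.57 [  1.1 -82.9 106. ] F [-0.2 -3.4  1.4]
 t11.82 [  1.  -82.  105.9] F [ 0.4 -2.6  1.7]
 t12.07 [  0.9 -81.3 105.9] F [ 0.3 -4.4  0.7]
 t12.32 [  0.9 -80.2 105.8] F [-0.  -4.5 -0.1]
 t12.57 [  0.8 -79.1 105.8] F [-0.2 -5.3 -1.4]
 t12.82 [  0.8 -78.  105.8] F [ 0.1 -4.5 -1.5]
 t13.07 [  0.8 -77.1 105.8] F [ 1.  -4.6 -1.9]
 t13.32 [  0.7 -76.1 105.8] F [ 0.8 -5.  -3.4]
```

View pics/s2.png

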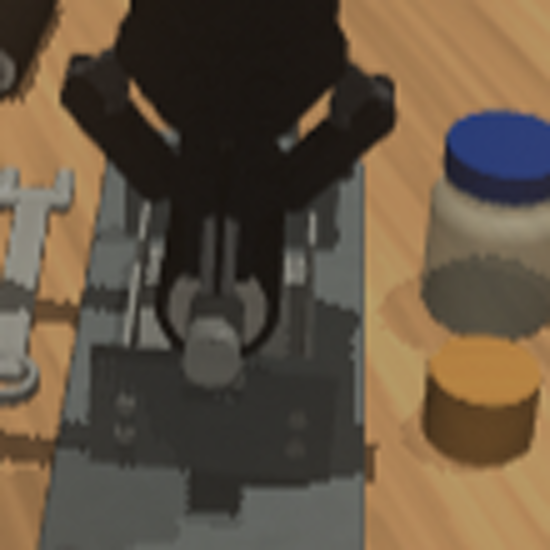

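The roller is still tilted, with its axle end at (213,360), and has been pushed about 9 mm. The plate now resists. I'll push a few mm farther, then press down.

```bash
python3 - <<'E'
from h import *
y=-.0755
while y<-.0685:
    y+=.001; ctrl.servo_line(W(.001,y,.106),speed=.03); rep()
    f=mf()
    if abs(f[1])>30 or (y>-.074 and abs(f[1])<2.): break
cv2.imwrite("pics/s3.png",cv2.resize(ctrl.capture("side")["img"][165:275,235:345,::-1],None,fx=5,fy=5,interpolation=cv2.INTER_CUBIC))
E
```

```text
t13.62 [  0.7 -74.8 105.8] F [ 0.2 -6.2 -2.4]
 t13.88 [  0.7 -74.  105.8] F [ 0.  -6.6 -2.4]
 t14.12 [  0.7 -73.2 105.8] F [ 0.2 -5.9 -1.8]
 t14.38 [  0.7 -72.3 105.8] F [ 0.  -6.7 -2.7]
 t14.62 [  0.7 -71.5 105.8] F [-0.4 -7.4 -2.4]
 t14.88 [  0.7 -70.6 105.8] F [ 0.2 -7.9 -2.1]
 t15.12 [  0.8 -69.8 105.9] F [ 0.4 -8.6 -2.4]
```

View pics/s3.png

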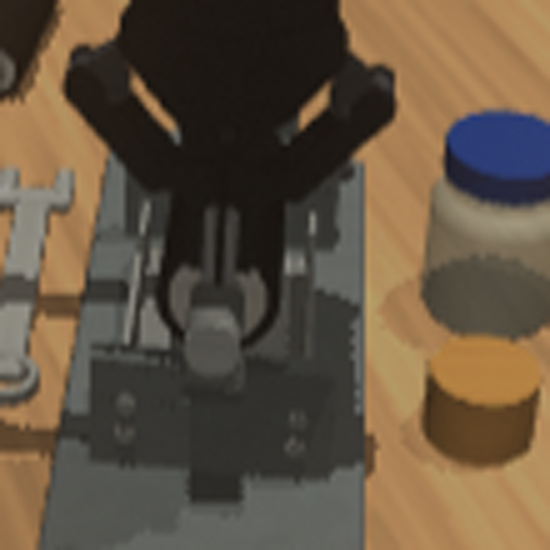

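The axle end at (212,345) now hangs over the open slot mouth, still held up by finger friction. Pressing down.

```bash
python3 - <<'E'
from h import *
for z in np.arange(.104,.0725,-.002):
    y=-.0705-.004*np.clip((.095-z)/.015,0,1)
    ctrl.servo_line(W(.001,y,z),speed=.03); rep()
    if mf()[2]>18: break
cv2.imwrite("pics/s4.png",cv2.resize(ctrl.capture("side")["img"][165:275,235:345,::-1],None,fx=5,fy=5,interpolation=cv2.INTER_CUBIC))
E
```

```text
t15.43 [  0.6 -71.6 103.7] F [-0.2 -8.5 -2.7]
 t15.68 [  0.6 -71.7 101.7] F [-0.4 -7.  -2.5]
 t15.93 [  0.6 -71.7  99.7] F [ 0.2 -7.8 -1.8]
 t16.18 [  0.6 -71.7  97.7] F [-0.2 -8.  -1. ]
 t16.43 [  0.7 -71.9  95.7] F [-0.2 -8.9 -0.8]
 t16.68 [  0.8 -72.4  93.8] F [-0.4 -8.9 -1.4]
 t16.93 [  0.9 -73.   92. ] F [ 0.7 -8.9 -1.3]
 t17.18 [  1.  -73.6  90. ] F [ 0.3 -9.7 -0.7]
 t17.43 [  0.9 -74.2  88. ] F [ -0.1 -10.2  -1.4]
 t17.68 [  1.  -74.7  85.9] F [ 0.1 -9.9 -1.5]
 t17.93 [  1.  -75.3  83.9] F [-0.5 -9.8 -1. ]
 t18.18 [  0.9 -75.7  81.9] F [-0.2 -9.7 -0.7]
 t18.43 [  0.9 -76.3  79.9] F [ 0.2 -9.4 -1.1]
 t18.68 [  1.  -76.6  77.9] F [  0.4 -11.4  -0.4]
 t18.93 [  1.5 -76.8  76.6] F [ -0.6 -11.7   2.5]
 t19.18 [  2.  -76.8  75.2] F [ -0.4 -12.6   5.1]
```

View pics/s4.png

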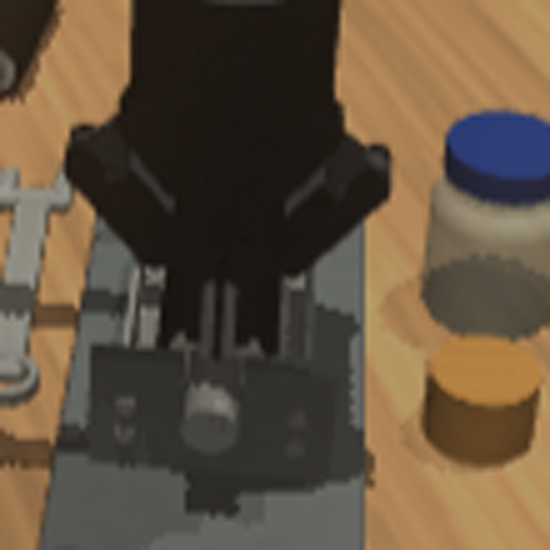

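The axle is in the slot, at (210,418). I'll press a little more, then ease back so the spring seats the shoulder, and lift off.

```bash
python3 - <<'E'
from h import *
for z in np.arange(.0725,.067,-.001):
    ctrl.servo_line(W(.001,-.0765,z),speed=.03); rep()
    if mf()[2]>15 or my()[2]<.0715: break
z=my()[2]-.001
for y in np.arange(-.0785,-.0885,-.002):
    ctrl.servo_line(W(.001,y,z),speed=.03); rep()
ctrl.servo_line(W(.001,-.092,z+.004),speed=.03)
ctrl.servo_line(W(.001,-.092,.20),speed=.15); rep()
ctrl.servo_line(W(.001,-.29,.25),speed=.15);rep()
ctrl.sleep(.3)
s=ctrl.capture("side");t=ctrl.capture("top");pickle.dump({"side":s,"top":t},open("c1.pkl","wb"))
a=cv2.resize(s["img"][165:285,235:345,::-1],None,fx=3.6,fy=3.6,interpolation=cv2.INTER_CUBIC)
b=cv2.resize(t["img"][120:230,205:315+50,::-1],None,fx=2.4,fy=2.4,interpolation=cv2.INTER_CUBIC)
o=np.zeros((max(len(a),len(b)),a.shape[1]+b.shape[1],3),np.uint8);o[:len(a),:a.shape[1]]=a;o[:len(b),a.shape[1]:]=b
print(o.shape);cv2.imwrite("pics/s5.png",o)
E
```

```text
t19.48 [  1.9 -77.1  73.4] F [-0.4 -7.   2.7]
 t19.73 [  2.  -77.1  72.5] F [ 0.1 -7.7  4.5]
 t19.98 [  1.9 -77.1  71.6] F [-1.6 -7.3  3.9]
 t20.23 [  2.  -77.1  70.8] F [-0.3 -7.2  5.8]
 t20.48 [  1.9 -78.   70.8] F [-0.1 -2.7  6.7]
 t20.73 [  1.9 -79.1  70.7] F [ 0.1 -0.2  6.6]
 t20.98 [  1.9 -80.7  70.7] F [-0.1  1.4  6. ]
 t21.23 [  1.9 -82.2  70.7] F [-0.9  3.3  6. ]
 t21.48 [  1.9 -84.   70.7] F [0.9 3.2 5.8]
 t22.84 [  0.3 -92.  199. ] F [-0.2 -0.1 -1.2]
 t24.35 [   0.8 -289.2  249.8] F [ 0.3 -0.4 -1. ]
(432, 780, 3)
```

View pics/s5.png

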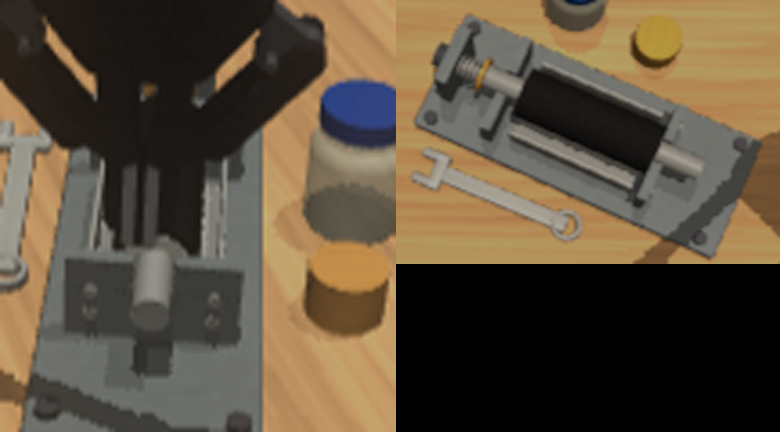

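The roller lies in both forks, with its axle end at (152,313) in the side view. A quick check of the axle-end position before handing in:

```bash
python3 - <<'E'
from h import *
d=pickle.load(open("c1.pkl","rb"))
a=((700-396)/2.4+205,163/2.4+120);b=(151/3.6+235,313/3.6+165)
o1,v1=ray(d["top"],a);o2,v2=ray(d["side"],b)
s=np.linalg.lstsq(np.c_[v1,-v2],o2-o1,rcond=None)[0];q=(o1+s[0]*v1+o2+s[1]*v2)/2
print("axle end",(q[:2]-c)@xv,(q[:2]-c)@yv,q[2])
for n in("top","side"): print(n,proj(d[n],[*(c-yv*.115),.06]),a if n=="top" else b)
# rubber: dark mask in top, ends along axis at z=.085 crest
i=d["top"]["img"];m=(i.max(2)<45).astype(np.uint8);m[:,:225]=0;m[:130]=0;m[215:]=0;m[:,330:]=0
n,l,st,ce=cv2.connectedComponentsWithStats(m);k=1+st[1:,4].argmax();v,u=np.nonzero(l==k)
P=np.array([onz(d["top"],p,.07)[:2]-c for p in zip(u,v)]);r=P@yv
print("rubber y span",np.percentile(r,[1,50,99]),"x",np.percentile(P@xv,[1,50,99]),"slope",np.polyfit(r,P@xv,1)[0])
E
```

```text
axle end 0.005013451512088519 -0.11254993816298606 0.059157827730194124
top [[331.70159038 190.99148436]] (331.6666666666667, 187.91666666666669)
side [[275.16285842 252.0296762 ]] (276.94444444444446, 251.94444444444446)
rubber y span [-0.06673473  0.00045282  0.06959891] x [-0.02643703 -0.00122711  0.02432536] slope -0.007546744476497475
```

```bash
python3 -c "
from bench import ctrl
print(ctrl.hand_in())"
```

```text
the job is handed in; nothing more can be done
None
```

The job is handed in: by camera check the roller sits level in both forks (axle end at z ≈ 59 mm, expected 60), held endways by the spring, with the jar, weight and wrench untouched; no verdict came back.

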